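# Fit the tube block into the dry-block heater

### The arm

A 6-joint arm with a two-finger parallel gripper is mounted at the origin on the work surface. World frame = base frame: x ahead of the robot, y to its left, z up, the work surface at z = 0. Lengths are in m, angles in rad, forces in N, time in s.
With the tool pointing down it reaches from about 0.325 to 0.775 m from the base axis. Payload 5.5 kg.
Tool frame: the origin (TCP) lies between the finger pads; the fingertips stand env.finger_overhang ahead of it and the grasp point (between the pads) is the TCP (env.finger_overhang is the distance from the TCP to the fingertips, in m); z points along the fingers, y is the line along which they close (so a half turn about z gives the same grasp; the last joint's range is limited). The gripper opens to 85 mm and grips with 20 to 120 N. Pads are 22 mm wide; open, the fingers measure 114 mm over their backs; the gripper's body (76 mm by 85 mm) begins 54 mm behind the grasp point. The pads swing forward as they close: fully open they stand 13 mm farther back than shut.
Start: joints at [1.085, 0.091, 1.231, -0, 1.82, -0.057], TCP at [0.249, 0.546, 0.25] pointing down, gripper open.
Joint ranges: [-2.87, 2.87], [-0.86, 2.18], [0.17, 2.46], [-1.51, 4.65], [0.06, 2.69], [-2.65, 2.65]. Speed limits (rad/s): [2.57, 2.57, 3.01, 3.14, 3.14, 3.14].

### API

Orientations are given as [roll, pitch, yaw] about the fixed x, y, z axes, in that order (R = Rz(yaw) Ry(pitch) Rx(roll)).
In Python, from rig import sensors, vision, env gives the robot as it stands.
- The arm moves only by the tool drive_tool, never from a script. Its argument "moves" is one flat list of numbers, 5 for each row, row after row: the closure, from -1 (fully open) to 1 (shut), then the shift along the tool's x, y, z in mm, then the turn about the tool's z in rad. In form: [jaw, dx, dy, dz, twist, jaw, dx, dy, dz, twist, ...]. A call has 1 to 20 rows; each row is the pose to reach, as a shift and turn from the pose commanded when the call began, along the tool's axes at that moment; what a row does not reach only later rows make up. A row lasts 1/10 s, in which the tool goes at most 50 mm and 8.59 degrees, less where a joint would pass 70% of its speed; a pose out of reach is approached as far as the arm can. A call with a gripper value outside its range is refused whole. The fingers move at their own pace and stop on an object; "newtons" is the grip in N (left out, the last holds). Time passes only in rows, so rows that repeat a pose let the fingers close. It gives the time, the measured TCP pose, the force, the opening and the grip force at its end, in the units of the state.
- sensors.read_state(): the state, without advancing time (a new reading comes with each control period).
- vision.grab_frame(name): name is "scene" or "side" or "wrist"; returns (picture, depth): 420x560x3 uint8, red, green, blue; 420x560 float32, m along the optical axis (not along the pixel's ray), 0 where there is no reading.
- vision.get_calibration(name): a dict with "mtx" (3x3 intrinsics, pixels), "cam_to_world" (4x4, takes a point from camera to world coordinates). Camera axes: x right, y up, looking along -z (the intrinsics and any distortion apply to the point x, -y, -z); pixel columns grow to the right and rows downward; lengths in m; the calibration is good to about 2 mm. A picture is of the moment at which its call begins: read the wrist's pose just before it. get_calibration takes no time and is no camera call; for the wrist camera it gives the pose at the moment of the call.
- env.finish_job(): hands the job in; it is judged then, once.
The state is a dict: "time_s": time; "q": joint angles; "joint_vel": joint speeds; "effort": joint torques, N m; "tcp_pos": TCP position; "tcp_rot": TCP orientation; "wrist_force": force on the tool from outside, world axes, zero at the start; "wrist_torque": the same for the moment, N m; "opening": finger opening in m; "grasp_force": force on a finger pad.
Only numpy, scipy, OpenCV 4.12 (cv2) and the standard library are available. Lean on these libraries where they do the work, as an engineer would, in place of code of your own. Each camera call takes 0.05 s, during which the arm holds its last target. There are 200 camera calls.

### The job

Make the dry-block heater on the lab bench ready for tubes. First lift the loose cover plate off its two pins and lay it flat on the bench, handle up, clear of the heater; then take the rectangular metal tube block out of the slanted rack and lower it into the heater's well until it sits fully home. Set both things down rather than dropping them, and leave the square block, the tip box and the bottle where they are.

Things in the scene. Friction and masses are not known exactly. Their poses are not given: they have to be found in the camera images.
- heater: Dry-block heater, a white box 160 (x) x 190 (y) x 85 mm high, fixed, on the left or right of the bench. Origin: centre of its underside, z up. In the middle of its flat top a rectangular well 43 (x) x 63 (y) mm, 32 mm deep, edges chamfered 3 mm, hidden by the cover at first. Two steel pins, 6 mm thick, 8 mm tall, stand on the top at y = +46 and -46 mm (x = 0).
- well_mouth (a point): Centre of the mouth of the well, on the heater's top face, 85 mm above its underside. Axes as the heater's.
- well_floor (a point): Centre of the well's floor, 32 mm below the mouth (53 mm above the bench). Axes as the heater's.
- cover: Loose aluminium cover plate, 70 (x) x 120 (y) x 4 mm, 130 g, lying on the heater's top over the well; its two 9 mm holes at y = +-46 mm go over the pins. Origin at the centre of its underside, z up. A black upright bar handle in its middle, 12 mm thick (x), 44 mm long (y), rises from z = 4 to z = 34 mm.
- rack: Grey storage rack, fixed, on the other side of the bench from the heater. Base plate 120 (x) x 100 (y) x 6 mm; origin: centre of its underside, z up. Its pocket block, 68 x 88 x 34 mm, has a pocket (44 x 64 mm, 28 mm deep) leaning 0.45 rad (26 degrees) from vertical, mouth facing up and to the rack's -x, towards the robot.
- block: Aluminium tube block, 280 g, in the rack's leaning pocket, 16 mm of it showing. Foot 40 (x) x 60 (y) mm, 44 mm tall; origin: centre of its underside, z along its height (leans 0.45 rad in the rack). Black bar handle in the middle of its top, 34 mm long (x), 14 mm thick (y), z = 44 to 78 mm. Fits the well either way round, 1.5 mm spare each side; fully home, 12 mm stand above the heater's top.
- square_block: Bystander: aluminium block with a square foot 60 x 60 mm, 44 mm tall, with the same bar handle up to z = 78 mm, standing on the bench. Origin at the centre of its underside. Too big for the well.
- tip_box: Bystander: pipette tip box 80 (x) x 115 (y) x 65 mm high, on the bench. Origin at the centre of its underside.
- bottle: Bystander: reagent bottle, 72 mm across, 150 mm high, standing on the bench. Origin at the centre of its underside.
There are look-alikes about, which are no part of the job. Leave any green or orange look-alike of the cover alone. Leave any red look-alike of the block alone.

How it is judged:
On the way, in this order (a step that is already met when the one before it is completed fails the run):
1. the cover is lifted off its pins by the gripper (z of cover in the frame of well_mouth above 0.012 m and contact force between the fingers and cover above 0.5 N), for 0.1 s.
2. the cover lies flat on the bench, handle up, released (height (world z) of cover below 0.006 m and angle between cover's own z axis and vertical below 0.06 rad and contact force between the fingers and cover below 0.05 N), for 0.2 s.
3. the gripper has the rectangular block clear of the rack, raised over the bench (distance between block and rack above 0.08 m and contact force between the fingers and block above 0.5 N), for 0.1 s.
At the end, for the whole second after the job is handed in: The block stands upright in the well: underside within 2.5 mm of the floor, centred within 4 mm, tilted under 0.06 rad. The cover lies on the bench, handle up: underside under 6 mm above the bench, tilted under 0.06 rad. Both are released and at rest (all of step 2 and z of block in the frame of well_floor between -0.003 and 0.0025 m and horizontal distance between block and well_floor below 0.004 m and angle between the z axis of block and the z axis of heater, either way round below 0.06 rad and angle between block's own z axis and vertical below 0.06 rad and contact force between the fingers and block below 0.05 N and linear speed of each of block, cover below 0.02 m/s); the robot touches nothing.
It fails at once if the cover is dropped or thrown (moves faster than 0.55 m/s while the fingers do not hold it) (contact force between the fingers and cover below 0.05 N and linear speed of cover above 0.55 m/s).
It fails at once if the block is dropped or thrown (moves faster than 0.55 m/s while the fingers do not hold it) (contact force between the fingers and block below 0.05 N and linear speed of block above 0.55 m/s).
It fails at once if the square block is moved more than 30 mm or tipped over (distance of square_block from where it was at the start of the episode above 0.03 m or angle between square_block's own z axis and vertical above 0.4 rad).
It fails at once if the tip box is moved more than 30 mm or tipped over (distance of tip_box from where it was at the start of the episode above 0.03 m or angle between tip_box's own z axis and vertical above 0.4 rad).
It fails at once if the bottle is moved more than 30 mm or tipped over (distance of bottle from where it was at the start of the episode above 0.03 m or angle between bottle's own z axis and vertical above 0.4 rad).
It also fails if it takes over 61 s, if anything falls off the work surface, if the arm or the gripper's body presses on something with over 40 N, if the wrist force passes 120 N, or if a joint passes its speed limit or range.

## Working session

There is one attempt and no reset: what is moved stays moved. The work goes in short steps, Python scripts to look and compute and a tool call to move; the robot and the scene stay as the last step left them, time stands still between calls to the robot, and variables do not carry over. Pictures are saved under pics/ and viewed, at most 10 in all, crops included, and the job is handed in when it is done.

Besides the shell and the picture viewer there is one more tool, called after "Request:" as name(argument=value, ...) on one line, values as JSON. drive_tool: Moves the arm, as the interface text tells. Its arguments: {"type":"object","properties":{"moves":{"type":"array"},"newtons":{"type":"number"}},"required":["moves"]}

```bash
ls; mkdir -p pics
cat > h.py <<'E'
import numpy as np,cv2
from rig import sensors,vision,env
def grab(n):
    c=vision.get_calibration(n); p,d=vision.grab_frame(n)
    K=np.array(c["mtx"]);T=np.array(c["cam_to_world"])
    v,u=np.mgrid[:420,:560]
    P=np.stack([(u-K[0,2])/K[0,0]*d,-(v-K[1,2])/K[1,1]*d,-d],-1)
    W=P@T[:3,:3].T+T[:3,3]; W[d==0]=np.nan
    return p,d,W
E
python3 - <<'E'
from h import *
s=sensors.read_state();print(s["tcp_pos"],s["tcp_rot"],s["opening"],env.finger_overhang)
for n in ("scene","side"):
    c=vision.get_calibration(n);print(n,c)
    p,d,W=grab(n);np.savez(n+".npz",p=p,W=W,d=d);cv2.imwrite(f"pics/{n}0.png",p[:,:,::-1])
E
```

```text
pics
[0.24935357 0.54545734 0.24911652] [-3.13955736e+00 -9.45052017e-05  2.71280542e+00] 0.08556354288312586 0.019
scene {'mtx': array([[402.16331489,   0.        , 282.38572594],
       [  0.        , 402.16331489, 211.71575515],
       [  0.        ,   0.        ,   1.        ]]), 'cam_to_world': array([[-0.48820219, -0.58468962,  0.64791718,  1.3793283 ],
       [ 0.87250273, -0.31002566,  0.37765469,  0.47807809],
       [-0.01993983,  0.74968136,  0.6614985 ,  0.8826281 ],
       [ 0.        ,  0.        ,  0.        ,  1.        ]])}
side {'mtx': array([[464.92974931,   0.        , 283.03308916],
       [  0.        , 464.92974931, 206.53058084],
       [  0.        ,   0.        ,   1.        ]]), 'cam_to_world': array([[ 0.97600566,  0.10170906, -0.1925311 ,  0.32278065],
       [-0.21717988,  0.5183816 , -0.82711149, -1.05993424],
       [ 0.01567985,  0.84907938,  0.52803253,  0.76494489],
       [ 0.        ,  0.        ,  0.        ,  1.        ]])}
```

View pics/scene0.png

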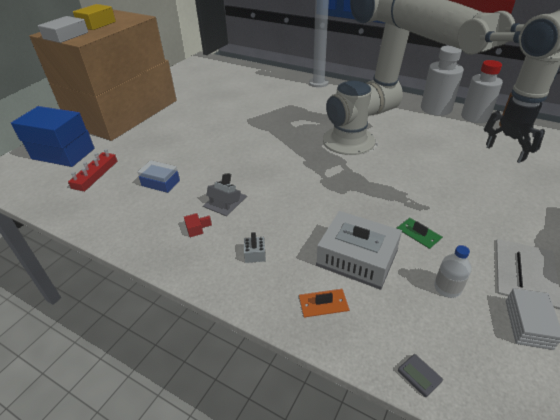

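View pics/side0.png

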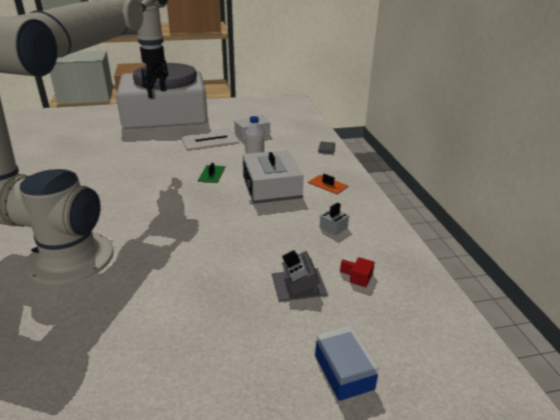

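The scene view shows the heater at about (358,247) with the cover handle at (361,232), and the rack and block at (224,192). The square block is at (255,248), the red look-alike at (197,224), the green and orange covers at (418,232) and (323,302), the tip box at (158,177) and the bottle at (455,270). The side view agrees: heater (272,175), rack (298,275). Next I measure them from the depth images.

```bash
cat > m.py <<'E'
from h import *
def rect(Q):
    (c,s,a)=cv2.minAreaRect((Q[:,:2]*1000).astype(np.float32)); return np.round(c,1),np.round(s,1),round(a,1)
def boxsel(W,u0,v0,u1,v1):
    m=np.zeros(W.shape[:2],bool);m[v0:v1,u0:u1]=True;return m&np.isfinite(W[...,2])
def hist(z): 
    h,e=np.histogram(z,np.arange(-.01,.17,.004));return {round(float(e[i]*1000)):int(h[i]) for i in range(len(h)) if h[i]>8}
E
python3 - <<'E'
from m import *
B={"scene":dict(heater=(310,205,410,290),rack=(200,165,250,218),sq=(240,228,270,266),tip=(133,158,185,192),bottle=(432,242,475,300),green=(393,215,445,250),orange=(296,285,352,320),red=(180,208,214,240)),
"side":dict(heater=(236,145,306,205),rack=(268,240,332,304),sq=(316,200,352,238),tip=(310,325,380,400))}
for n in B:
    f=np.load(n+".npz");W=f["W"];p=f["p"].astype(int)
    for k,b in B[n].items():
        m=boxsel(W,*b)&(W[...,2]>.012 if k not in("green","orange") else W[...,2]>.0015)
        Q=W[m];print(n,k,len(Q),"zmax",Q[:,2].max().round(4),"med",np.median(Q[:,:2],0).round(3),rect(Q) if len(Q)>5 else "")
        if k in("heater","rack"):
            print(hist(Q[:,2]))
        dark=m&(p.max(-1)<50)
        if k in("heater","rack","sq") and dark.sum()>5:
            D=W[dark]; D=D[D[:,2]>.06]; print("  dark",len(D),D.min(0).round(3),D.max(0).round(3),D.mean(0).round(4),rect(D))
        if k=="heater":
            T=Q[abs(Q[:,2]-.086)<.008];print("  top",rect(T),T[:,2].mean())
            T=Q[(Q[:,2]>.112)];print("  handletop",rect(T),T.mean(0),len(T))
E
```

```text
scene heater 4241 zmax 0.1233 med [0.63  0.276] (array([592.9, 266.7]), array([167.1, 191.8]), 1.8)
{10: 43, 14: 99, 18: 61, 22: 74, 26: 66, 30: 80, 34: 70, 38: 75, 42: 72, 46: 77, 50: 74, 54: 80, 58: 70, 62: 90, 66: 74, 70: 75, 74: 78, 78: 90, 82: 789, 86: 1528, 90: 406, 94: 25, 98: 20, 102: 16, 106: 21, 110: 14, 114: 25, 118: 42}
  dark 135 [0.592 0.205 0.06 ] [0.676 0.333 0.123] [0.6007 0.2672 0.1069] (array([632.6, 266.5]), array([ 82.2, 127.9]), 3.1)
  top (array([591.9, 266.1]), array([165.1, 190.9]), 1.8) 0.08714347518907588
  handletop (array([593.1, 266.7]), array([43.5, 14.1]), 88.3) [0.5943249  0.26691061 0.11861693] 80
scene rack 679 zmax 0.108 med [ 0.575 -0.215] (array([ 607.4, -223.4]), array([173.8,  94.3]), 0.9)
{10: 9, 14: 14, 18: 11, 22: 13, 26: 17, 30: 15, 34: 20, 38: 30, 42: 44, 46: 44, 50: 47, 54: 45, 58: 52, 62: 73, 66: 66, 70: 55, 74: 33, 78: 21, 82: 11, 86: 11, 90: 11, 94: 12, 98: 15}
  dark 61 [ 0.53  -0.232  0.073] [ 0.563 -0.214  0.108] [ 0.5479 -0.2199  0.0901] (array([ 547.7, -219.1]), array([13.6, 33.3]), 65.9)
scene sq 491 zmax 0.0824 med [0.734 0.004]
[... 1315 characters left out ...]
(array([ 560.2, -224.8]), array([92.5, 82.4]), 89.6)
{14: 21, 18: 22, 22: 23, 26: 27, 30: 32, 34: 40, 38: 90, 42: 96, 46: 62, 50: 64, 54: 59, 58: 80, 62: 113, 66: 134, 70: 60, 74: 51, 78: 21, 82: 28, 86: 26, 90: 25, 94: 26, 98: 23, 102: 19}
  dark 220 [ 0.52  -0.269  0.06 ] [ 0.588 -0.218  0.106] [ 0.5395 -0.2309  0.0839] (array([ 554.1, -244.4]), array([26.7, 83.8]), 52.9)
side sq 548 zmax 0.0801 med [ 0.714 -0.014] (array([721.4,  -3.8]), array([67.9, 65. ]), 34.7)
  dark 69 [ 0.704 -0.019  0.06 ] [0.733 0.008 0.08 ] [ 0.7175 -0.0092  0.0713] (array([718.9,  -6.3]), array([32.2, 13.8]), 31.4)
side tip 3069 zmax 0.069 med [ 0.578 -0.514] (array([ 584.7, -494.1]), array([ 81.1, 116.7]), 7.3)
```

```bash
cat >> h.py <<'E'
def go(x,y,z,yaw):
    s=sensors.read_state();p=np.array(s["tcp_pos"]);a=s["tcp_rot"][2]
    d=np.array([x,y,z])-p;c,q=np.cos(a),np.sin(a)
    t=a-yaw;t=(t+np.pi)%(2*np.pi)-np.pi
    print("t",round(s["time_s"],2),"shift mm",np.round([1000*(d[0]*c+d[1]*q),1000*(d[0]*q-d[1]*c),-1000*d[2]],1),"twist",round(t,3),"dist",round(1000*np.linalg.norm(d)),"yaw",round(a,4),"q6",round(s["q"][5],2))
E
python3 -c "
from h import *
go(.592,.266,.25,1.602)"
```

```text
t 0.1 shift mm [-427.8 -111.7   -0.7] twist 1.111 dist 442 yaw 2.7127 q6 -0.06
```

Request:
drive_tool(moves=[-1, -428, -112, 0, 1.11, -1, -428, -112, 0, 1.11, -1, -428, -112, 0, 1.11, -1, -428, -112, 0, 1.11, -1, -428, -112, 0, 1.11, -1, -428, -112, 0, 1.11, -1, -428, -112, 0, 1.11, -1, -428, -112, 0, 1.11, -1, -428, -112, 0, 1.11, -1, -428, -112, 0, 1.11, -1, -428, -112, 0, 1.11, -1, -428, -112, 0, 1.11, -1, -428, -112, 0, 1.11, -1, -428, -112, 0, 1.11])

```text
time_s: 1.5
tcp_pos: [0.5913, 0.267, 0.2507]
tcp_rot: [3.141, -0.0, 1.605]
wrist_force: [0.6, 0.1, -0.1]
opening: 0.0852
grasp_force: 0.0
```

Run:
```python
from m import *
p,d,W=grab("wrist");np.savez("w1.npz",p=p,W=W);cv2.imwrite("pics/w1.png",p[:,:,::-1])
s=sensors.read_state();print(s["tcp_pos"],s["tcp_rot"],vision.get_calibration("wrist")["cam_to_world"])
ok=np.isfinite(W[...,2])
for lo,hi in((.08,.0872),(.0873,.094),(.11,.13)):
    Q=W[ok&(W[...,2]>lo)&(W[...,2]<hi)&(abs(W[...,0]-.592)<.12)&(abs(W[...,1]-.266)<.13)];print(lo,len(Q),Q.mean(0) if len(Q) else "",rect(Q) if len(Q)>5 else "")
go(.592,.266,.111,1.602)
```

```text
[0.59142263 0.26688464 0.25069339] [ 3.14113915e+00 -2.46230204e-04  1.60450472e+00] [[ 0.999438   -0.03157255 -0.011263    0.58798665]
 [ 0.03346188  0.95967112  0.27912658  0.33765921]
 [ 0.00199604 -0.27934659  0.96018826  0.37447404]
 [ 0.          0.          0.          1.        ]]
0.08 25845 [0.59037633 0.2787163  0.08509951] (array([590.7, 267.6]), array([160.5, 190.7]), 1.5)
0.0873 9197 [0.59073838 0.27176842 0.08912662] (array([605.7, 283.7]), array([173.8, 124.1]), 73.5)
0.11 759 [0.59073221 0.26963414 0.11876583] (array([591. , 268.2]), array([11.4, 43.8]), 1.7)
t 1.55 shift mm [ -0.9   0.5 139.7] twist 0.003 dist 140 yaw 1.6045 q6 0.34
```

View pics/w1.png

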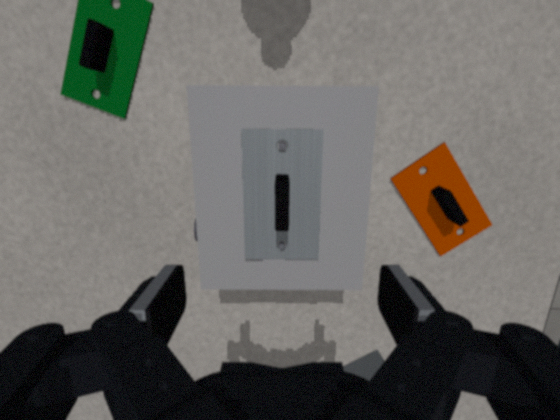

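The wrist view shows the cover on the heater with its handle at (282,202), between the green cover (100,55) and the orange one (440,200). The three views agree on the handle at (0.591, 0.267) with its top at 0.119, as expected, so I descend and grasp.

Request:
drive_tool(moves=[-1, 0, 0, 50, 0, -1, 0, 0, 90, 0, -1, 0, 0, 115, 0, -1, 0, 0, 130, 0, -1, 0, 0, 139, 0, -1, 0, 0, 139, 0, 1, 0, 0, 139, 0, 1, 0, 0, 139, 0, 1, 0, 0, 139, 0, 1, 0, 0, 139, 0, 1, 0, 0, 139, 0, 1, 0, 0, 139, 0, 1, 0, 0, 139, 0, 1, 0, 0, 139, 0, 1, 0, 0, 139, 0], newtons=40)

```text
time_s: 3.05
tcp_pos: [0.5924, 0.2659, 0.1118]
tcp_rot: [3.141, -0.0, 1.603]
wrist_force: [-0.6, -0.4, 3.8]
opening: 0.0113
grasp_force: 39.6
```

Request:
drive_tool(moves=[1, 0, 0, -5, 0, 1, 0, 0, -15, 0, 1, 0, 0, -30, 0, 1, 0, 0, -50, 0, 1, 0, 0, -70, 0, 1, 0, 0, -80, 0, 1, 0, 0, -80, 0])

```text
time_s: 3.75
tcp_pos: [0.593, 0.2662, 0.1944]
tcp_rot: [3.137, -0.002, 1.603]
wrist_force: [0.3, -0.3, -1.4]
opening: 0.0113
grasp_force: 39.1
```

```bash
python3 -c "
from h import *
go(.49,.03,.19,1.6)
go(.49,.03,.027,1.6)"
```

```text
t 3.75 shift mm [-232.8 -110.5    4.4] twist 0.003 dist 258 yaw 1.6028 q6 0.34
t 3.75 shift mm [-232.8 -110.5  167.4] twist 0.003 dist 307 yaw 1.6028 q6 0.34
```

Request:
drive_tool(moves=[1, -40, -19, 0, 0, 1, -80, -38, 0, 0, 1, -120, -57, 0, 0, 1, -160, -76, 0, 0, 1, -200, -95, 0, 0, 1, -233, -110, 0, 0, 1, -233, -110, 40, 0, 1, -233, -110, 80, 0, 1, -233, -110, 115, 0, 1, -233, -110, 140, 0, 1, -233, -110, 152, 0, 1, -233, -110, 158, 0, 1, -233, -110, 161, 0, 1, -233, -110, 161, 0, 1, -233, -110, 161, 0])

```text
time_s: 5.25
tcp_pos: [0.4906, 0.0295, 0.0317]
tcp_rot: [3.139, 0.0, 1.603]
wrist_force: [-0.5, -0.5, -1.2]
opening: 0.0113
grasp_force: 39.3
```

Still 5 mm above the bench, so I lower slowly.

Request:
drive_tool(moves=[1, 0, 0, 2, 0, 1, 0, 0, 4, 0, 1, 0, 0, 5, 0, 1, 0, 0, 5, 0, 1, 0, 0, 5, 0])

```text
time_s: 5.75
tcp_pos: [0.4903, 0.0295, 0.0268]
tcp_rot: [3.14, 0.0, 1.603]
wrist_force: [-2.5, 0.2, 5.7]
opening: 0.0115
grasp_force: 40.3
```

Request:
drive_tool(moves=[0.6, 0, 0, 0, 0, 0.2, 0, 0, 0, 0, -0.4, 0, 0, 0, 0, -1, 0, 0, 0, 0, -1, 0, 0, 0, 0, -1, 0, 0, 0, 0, -1, 0, 0, -10, 0, -1, 0, 0, -40, 0, -1, 0, 0, -90, 0, -1, 0, 0, -140, 0, -1, 0, 0, -190, 0, -1, 0, 0, -230, 0, -1, 0, 0, -230, 0, -1, 0, 0, -230, 0])

```text
time_s: 7.15
tcp_pos: [0.4901, 0.0295, 0.2571]
tcp_rot: [3.138, 0.0, 1.603]
wrist_force: [0.2, 0.4, -1.2]
opening: 0.0852
grasp_force: 0.0
```

Run:
```python
from m import *
p,d,W=grab("scene");np.savez("s2.npz",p=p,W=W)
ok=np.isfinite(W[...,2])
Q=W[ok&(abs(W[...,0]-.49)<.07)&(abs(W[...,1]-.03)<.09)&(W[...,2]>.02)&(W[...,2]<.05)];print("cover handle",len(Q),Q.mean(0),Q[:,2].max(),rect(Q))
# heater top & well
t=ok&(abs(W[...,0]-.592)<.1)&(abs(W[...,1]-.267)<.11)
T=W[t&(abs(W[...,2]-.0855)<.004)];print("top",rect(T))
L=W[t&(W[...,2]<.078)&(abs(W[...,0]-.592)<.03)&(abs(W[...,1]-.267)<.05)];print("well",len(L),rect(L),np.percentile(L[:,2],[2,50]))
# rack block: plane fits from first scene/side clouds
for n in("scene","side"):
    W=np.load(n+".npz")["W"];p=np.load(n+".npz")["p"].astype(int)
    m=np.isfinite(W[...,2])&(abs(W[...,0]-.57)<.09)&(abs(W[...,1]+.22)<.08)
    H=W[m&(W[...,2]>.084)];print(n,"handle",len(H),H.mean(0).round(4),rect(H));
    B=W[m&(W[...,2]>.003)];print("rack all",rect(B[B[:,2]<.015]))
go(.56,-.16,.3,1.6+1.5708)
go(.56,-.16,.3,1.6-1.5708)
```

```text
cover handle 76 [0.49355685 0.03201766 0.0305639 ] 0.03899081781053959 (array([491.7,  31.6]), array([18.1, 42.4]), 7.5)
top (array([591.5, 265.9]), array([166. , 191.3]), 1.6)
well 275 (array([594. , 265.5]), array([55.4, 97.1]), 0.2) [-0.75295393  0.0561158 ]
scene handle 64 [ 0.5441 -0.2213  0.0955] (array([ 539.8, -222.5]), array([16.6, 38.9]), 89.0)
rack all (array([ 571. , -220.4]), array([178. , 158.7]), 0.6)
side handle 134 [ 0.5379 -0.2271  0.0948] (array([ 538.6, -224.3]), array([39.2, 19.1]), 2.4)
rack all (array([ 569.6, -219.5]), array([170.9, 159.4]), 0.2)
t 7.2 shift mm [-191.6   64.3  -44.8] twist -1.568 dist 207 yaw 1.6028 q6 -0.04
t 7.2 shift mm [-191.6   64.3  -44.8] twist 1.574 dist 207 yaw 1.6028 q6 -0.04
```

Request:
drive_tool(moves=[-1, -191, 64, 0, -1.57, -1, -191, 64, 0, -1.57, -1, -191, 64, 0, -1.57, -1, -191, 64, 0, -1.57, -1, -191, 64, 0, -1.57, -1, -191, 64, 0, -1.57, -1, -191, 64, 0, -1.57, -1, -191, 64, 0, -1.57, -1, -191, 64, 0, -1.57, -1, -191, 64, 0, -1.57, -1, -191, 64, 0, -1.57, -1, -191, 64, 0, -1.57, -1, -191, 64, 0, -1.57, -1, -191, 64, 0, -1.57])

```text
time_s: 8.6
tcp_pos: [0.5595, -0.1593, 0.2544]
tcp_rot: [3.141, -0.001, -3.112]
wrist_force: [-0.4, -1.0, 0.2]
opening: 0.0853
grasp_force: 0.0
```

Run:
```python
from m import *
p,d,W=grab("wrist");np.savez("w2.npz",p=p,W=W);cv2.imwrite("pics/w2.png",p[:,:,::-1])
s=sensors.read_state();print(s["tcp_pos"],s["tcp_rot"])
m=np.isfinite(W[...,2])&(abs(W[...,0]-.57)<.1)&(abs(W[...,1]+.22)<.1)&(W[...,2]<.13)
Q=W[m];print(hist(Q[:,2]))
H=W[m&(W[...,2]>.082)];print("handle",len(H),H.mean(0).round(4),H.max(0),rect(H))
```

```text
[ 0.55959054 -0.15933509  0.25471728] [ 3.14128438e+00 -8.73441974e-04 -3.11202079e+00]
{-6: 52, -2: 18608, 2: 1649, 6: 1713, 26: 18, 30: 12, 34: 31, 38: 379, 42: 437, 46: 291, 50: 311, 54: 298, 58: 551, 62: 865, 66: 1161, 70: 479, 74: 478, 78: 55, 82: 40, 86: 41, 90: 136, 94: 213, 98: 195, 102: 183}
handle 816 [ 0.5353 -0.2222  0.0973] [ 0.55855217 -0.21590995  0.1065385 ] (array([ 537.8, -223.5]), array([14.4, 41.8]), 88.5)
```

View pics/w2.png

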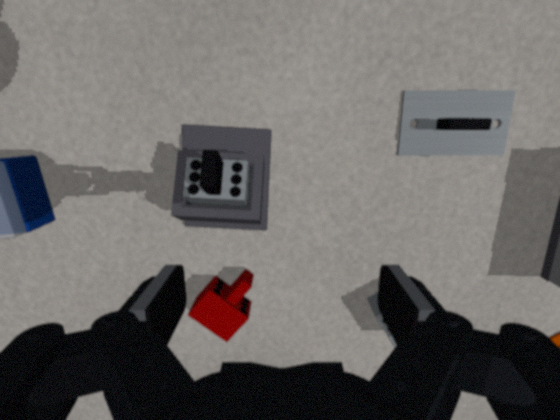

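The wrist view shows the leaning block in the rack with its handle at (212,172). The cover lies on the bench at (455,123) and the red look-alike is at (222,300). I fit the handle top and get the rack yaw.

Run:
```python
from m import *
f=np.load("w2.npz");W=f["W"];p=f["p"].astype(int)
m=np.isfinite(W[...,2])&(abs(W[...,0]-.57)<.1)&(abs(W[...,1]+.22)<.1)&(W[...,2]<.13)
def plane(Q):
    for _ in range(6):
        c=Q.mean(0);n=np.linalg.svd(Q-c,full_matrices=False)[2][2];n*=np.sign(n[2]);r=(Q-c)@n;Q=Q[abs(r)<max(.0012,1.5*r.std())]
    return c,n,Q
def lean(c,n,Q):
    ay=np.arctan2(-n[1],-n[0]); ex=np.array([np.cos(ay),np.sin(ay),0]); ey=np.cross(n,ex);ey/=np.linalg.norm(ey);ex=np.cross(ey,n)
    uv=np.c_[(Q-c)@ex,(Q-c)@ey]*1000
    r=cv2.minAreaRect(uv.astype(np.float32));mid=c+(r[0][0]*ex+r[0][1]*ey)/1000
    print("n",n.round(3),"tilt",np.arccos(n[2]).round(3),"az",ay.round(3),"mid",mid.round(4),"size",np.round(r[1],1),"ang",round(r[2],1),len(Q));return mid
H=W[m&(W[...,2]>.089)];mid=lean(*plane(H));
c,n,Q=plane(H);print("grip pt h=26 ->",mid-.008*n)
T=W[m&(W[...,2]>.055)&(W[...,2]<.08)];a=plane(T);mt=lean(*a);print("grip from top:",mt+.026*a[1])
B=W[m&(W[...,2]>.003)&(W[...,2]<.0095)];print("base",rect(B),len(B))
go(*(mid-.008*n),3.1416)
```

```text
n [-0.424  0.027  0.905] tilt 0.439 az -0.064 mid [ 0.5319 -0.2232  0.0989] size [33.7 13.9] ang 2.5 503
grip pt h=26 -> [ 0.53532393 -0.22344926  0.09163477]
n [-0.067 -0.     0.998] tilt 0.067 az 0.006 mid [ 0.5586 -0.2239  0.0659] size [87.6 58. ] ang 87.6 1335
grip from top: [ 0.5568822  -0.22389028  0.09181136]
base (array([ 554. , -244.9]), array([141.6, 130.6]), 88.5) 3186
t 8.65 shift mm [ 26.2 -63.4 163.1] twist 0.03 dist 177 yaw -3.112 q6 -1.94
```

Request:
drive_tool(moves=[-1, 13, -32, 40, 0.05, -1, 26, -63, 80, 0.05, -1, 26, -63, 110, 0.05, -1, 26, -63, 130, 0.05, -1, 26, -63, 145, 0.05, -1, 26, -63, 155, 0.05, -1, 26, -63, 163, 0.05, -1, 26, -63, 163, 0.05, -1, 26, -63, 163, 0.05])

```text
time_s: 9.55
tcp_pos: [0.5363, -0.2232, 0.0933]
tcp_rot: [-3.141, 0.001, 3.123]
wrist_force: [0.8, -0.6, 0.2]
opening: 0.0852
grasp_force: 0.0
```

```bash
python3 -c "
from h import *
go(.535,-.2235,.092,-3.1666)"
```

```text
t 9.55 shift mm [ 1.2 -0.3  1.3] twist 0.006 dist 2 yaw 3.1231 q6 -2.01
```

Request:
drive_tool(moves=[0, 1, 0, 1, 0, 1, 1, 0, 1, 0, 1, 1, 0, 1, 0, 1, 1, 0, 1, 0, 1, 1, 0, 1, 0, 1, 1, 0, 1, 0, 1, 1, 0, 1, 0, 1, 1, 0, 1, 0, 1, 1, 0, 1, 0], newtons=60)

```text
time_s: 10.45
tcp_pos: [0.5348, -0.2233, 0.0916]
tcp_rot: [-3.141, 0.0, 3.123]
wrist_force: [-0.6, -0.1, 3.4]
opening: 0.0132
grasp_force: 59.1
```

Request:
drive_tool(moves=[1, 2, 0, -5, 0, 1, 5, 0, -10, 0, 1, 9, 0, -18, 0, 1, 13, 0, -27, 0, 1, 17, 0, -36, 0, 1, 22, 0, -45, 0, 1, 26, 0, -54, 0, 1, 35, 0, -72, 0, 1, 40, 0, -100, 0, 1, 40, 0, -120, 0, 1, 40, 0, -120, 0])

```text
time_s: 11.55
tcp_pos: [0.4954, -0.223, 0.2156]
tcp_rot: [-3.139, 0.006, 3.122]
wrist_force: [-0.3, -0.0, -2.8]
opening: 0.0129
grasp_force: 58.8
```

Run:
```python
from m import *
p,d,W=grab("side");cv2.imwrite("pics/side3.png",cv2.resize(p[100:330,180:400,::-1],None,fx=2.4,fy=2.4))
go(.44,-.11,.12,-3.15)
```

```text
t 11.6 shift mm [ 57.2 111.7  93.1] twist -0.011 dist 156 yaw 3.1226 q6 -2.04
```

View pics/side3.png

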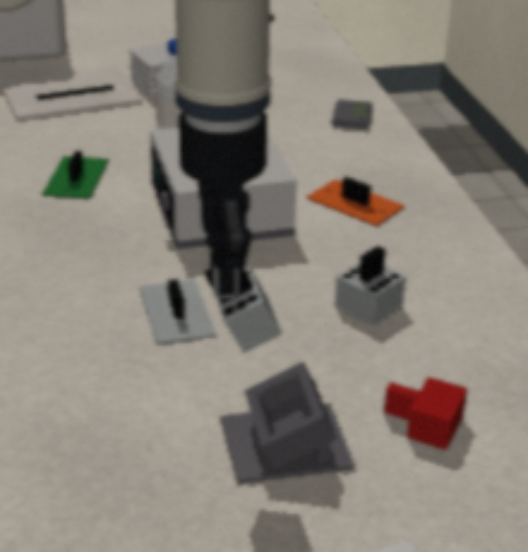

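The side view shows the block gripped and clear of the empty rack at (285,420), still leaning at (245,310). I'll set its lower edge on clear bench and ease the jaws so it settles upright, then regrasp.

Request:
drive_tool(moves=[1, 20, 25, 0, 0, 1, 40, 55, 0, 0, 1, 60, 80, 10, 0, 1, 67, 92, 40, 0, 1, 67, 92, 80, 0, 1, 67, 92, 105, 0, 1, 67, 92, 118, 0, 1, 67, 92, 122, 0, 1, 67, 92, 122, 0, 1, 67, 92, 122, 0])

```text
time_s: 12.6
tcp_pos: [0.4303, -0.1295, 0.0908]
tcp_rot: [-3.141, 0.002, 3.123]
wrist_force: [1.1, -0.1, -2.8]
opening: 0.0129
grasp_force: 59.0
```

Request:
drive_tool(moves=[1, 0, 0, 4, 0, 1, 0, 0, 8, 0, 1, 0, 0, 11, 0, 1, 0, 0, 14, 0, 1, 0, 0, 16, 0, 1, 0, 0, 17, 0, 1, 0, 0, 17, 0, 1, 0, 0, 17, 0], newtons=40)

```text
time_s: 13.4
tcp_pos: [0.4295, -0.1292, 0.0724]
tcp_rot: [-3.142, 0.0, 3.123]
wrist_force: [-0.1, -0.6, -2.4]
opening: 0.0131
grasp_force: 59.0
```

Request:
drive_tool(moves=[1, 0, 0, 1, 0, 1, 0, 0, 2, 0, 1, 0, 0, 2, 0, 1, 0, 0, 2, 0])

```text
time_s: 13.8
tcp_pos: [0.4298, -0.1293, 0.0715]
tcp_rot: [-3.141, 0.001, 3.123]
wrist_force: [-2.2, 0.5, 5.4]
opening: 0.0132
grasp_force: 60.4
```

Request:
drive_tool(moves=[0.69, 0, 0, 0, 0, 0.67, 0, 0, 0, 0, 0.65, 0, 0, 0, 0, 0.63, 0, 0, 0, 0, 0.6, 0, 0, 0, 0, 0.6, 0, 0, 0, 0, 0.6, 0, 0, 0, 0, 0.6, 0, 0, 0, 0, 0.6, 0, 0, 0, 0, 0.6, 0, 0, 0, 0], newtons=20)

```text
time_s: 14.8
tcp_pos: [0.4295, -0.1292, 0.0703]
tcp_rot: [-3.142, 0.0, 3.123]
wrist_force: [-0.4, -0.2, 0.4]
opening: 0.0169
grasp_force: 0.0
```

Run:
```python
from m import *
p,d,W=grab("side");cv2.imwrite("pics/side4.png",cv2.resize(p[180:330,150:350,::-1],None,fx=3,fy=3))
```

```text
(no output)
```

View pics/side4.png

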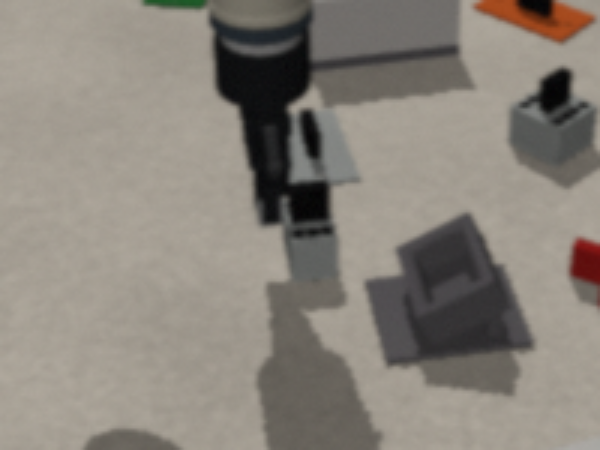

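The block now stands upright at about (312,255), with its handle just ahead of the fingers. I open, rise and remeasure it with the wrist camera.

Request:
drive_tool(moves=[0.3, 0, 0, 0, 0, -0.3, 0, 0, 0, 0, -1, 0, 0, 0, 0, -1, 0, 0, 0, 0, -1, 0, 0, -30, 0, -1, 0, 0, -80, 0, -1, 0, 0, -130, 0, -1, 0, 0, -170, 0, -1, 0, 0, -180, 0, -1, 0, 0, -180, 0, -1, 0, 0, -180, 0])

```text
time_s: 15.95
tcp_pos: [0.4292, -0.129, 0.2486]
tcp_rot: [3.141, -0.002, 3.123]
wrist_force: [-0.3, 0.2, -0.9]
opening: 0.0854
grasp_force: 0.0
```

```bash
cat > blk.py <<'E'
from m import *
def blk(cx,cy,z0=0,yaw=None):
    p,d,W=grab("wrist")
    m=np.isfinite(W[...,2])&(abs(W[...,0]-cx)<.06)&(abs(W[...,1]-cy)<.06)
    for lo,hi,n in((.041,.048,"top"),(.073,.083,"handle")):
        Q=W[m&(W[...,2]>z0+lo)&(W[...,2]<z0+hi)]
        print(n,len(Q),Q.mean(0).round(4) if len(Q) else"",rect(Q) if len(Q)>4 else "")
    return p,W
E
python3 - <<'E'
from blk import *
p,W=blk(.46,-.13);np.savez("w5.npz",p=p,W=W)
go(.46,-.13,.070,-3.15)
p,d,W=grab("scene");ok=np.isfinite(W[...,2]);Q=W[ok&(abs(W[...,0]-.46)<.05)&(abs(W[...,1]+.13)<.05)&(W[...,2]>.072)&(W[...,2]<.09)];print("scene handle",len(Q),rect(Q),Q[:,2].mean())
E
```

```text
top 1575 [ 0.4602 -0.1302  0.0442] (array([ 461.6, -130.2]), array([60. , 39.7]), 88.7)
handle 508 [ 0.4609 -0.1302  0.0779] (array([ 462.2, -130.3]), array([13.6, 34.5]), 89.1)
t 16.0 shift mm [-31.1  -0.5 177.9] twist -0.01 dist 181 yaw 3.1228 q6 -1.92
scene handle 37 (array([ 465.4, -130.2]), array([14.3, 36.2]), 86.7) 0.07814048706225935
```

Request:
drive_tool(moves=[-1, -33, 0, 40, 0, -1, -33, 0, 80, 0, -1, -33, 0, 120, 0, -1, -33, 0, 150, 0, -1, -33, 0, 170, 0, -1, -33, 0, 180, 0, -1, -33, 0, 180, 0, -1, -33, 0, 180, 0, 1, -33, 0, 180, 0, 1, -33, 0, 180, 0, 1, -33, 0, 180, 0, 1, -33, 0, 180, 0, 1, -33, 0, 180, 0, 1, -33, 0, 180, 0, 1, -33, 0, 180, 0, 1, -33, 0, 180, 0], newtons=50)

```text
time_s: 17.65
tcp_pos: [0.4627, -0.13, 0.0707]
tcp_rot: [-3.141, 0.001, 3.123]
wrist_force: [-0.4, -0.8, 2.0]
opening: 0.0131
grasp_force: 49.4
```

Request:
drive_tool(moves=[1, 0, 0, -5, 0, 1, 0, 0, -20, 0, 1, 0, 0, -50, 0, 1, 0, 0, -90, 0, 1, 0, 0, -125, 0, 1, 0, 0, -145, 0, 1, 0, 0, -145, 0, 1, 0, 0, -145, 0])

```text
time_s: 18.45
tcp_pos: [0.4624, -0.1296, 0.215]
tcp_rot: [3.141, -0.0, 3.123]
wrist_force: [-0.1, 0.1, -4.1]
opening: 0.0136
grasp_force: 49.1
```

```bash
python3 -c "
from h import *
go(.592,.19,.215,-3.1136)"
```

```text
t 18.45 shift mm [-123.7  322.    -0. ] twist -0.047 dist 345 yaw 3.1229 q6 -1.9
```

Request:
drive_tool(moves=[1, -20, 30, 0, 0, 1, -40, 70, 0, 0, 1, -60, 110, 0, -0.01, 1, -80, 150, 0, -0.02, 1, -100, 190, 0, -0.03, 1, -115, 225, 0, -0.04, 1, -124, 245, 0, -0.05, 1, -124, 252, 0, -0.05, 1, -124, 252, 0, -0.05, 1, -124, 252, 0, -0.05, 1, -124, 252, 0, -0.05])

```text
time_s: 19.55
tcp_pos: [0.5908, 0.1186, 0.2151]
tcp_rot: [-3.141, -0.0, -3.112]
wrist_force: [-0.2, -0.6, -4.2]
opening: 0.0135
grasp_force: 49.5
```

Run:
```python
from m import *
s=sensors.read_state();print(s["tcp_pos"],s["tcp_rot"])
p,d,W=grab("wrist");np.savez("w6.npz",p=p,W=W);cv2.imwrite("pics/w6.png",p[:,:,::-1])
m=np.isfinite(W[...,2])&(abs(W[...,0]-.592)<.1)&(abs(W[...,1]-.267)<.12)
Q=W[m&(abs(W[...,2]-.085)<.004)];print("top",rect(Q),Q[:,2].mean())
n=m&(abs(W[...,0]-.592)<.035)&(abs(W[...,1]-.267)<.04)
F=W[n&(abs(W[...,2]-.053)<.005)];print("floor",len(F),rect(F),F[:,2].mean())
G=W[n&(W[...,2]<.0815)];print("mouth",len(G),rect(G))
G=W[n&(W[...,2]<.0835)];print("mouth chamfer",len(G),rect(G))
H=W[np.isfinite(W[...,2])&(W[...,2]>.18)&(abs(W[...,0]-s["tcp_pos"][0])<.04)&(abs(W[...,1]-s["tcp_pos"][1])<.04)]
print("held",hist(H[:,2]-.1))
```

```text
[0.59082857 0.11860005 0.21508089] [-3.14117088e+00 -4.80123178e-04 -3.11196496e+00]
top (array([590.9, 267.7]), array([160.8, 191.2]), 1.6) 0.08503756561986689
floor 2368 (array([593.7, 273.9]), array([37.6, 52.9]), 2.2) 0.053360539427859545
mouth 3812 (array([590.8, 268.8]), array([44. , 65.2]), 2.1)
mouth chamfer 4335 (array([591. , 267.9]), array([66.2, 79.6]), 4.6)
held {78: 142, 82: 291, 86: 3858, 90: 132, 94: 88, 98: 131, 102: 269, 106: 323, 110: 363, 114: 377, 118: 887, 122: 2266, 126: 256, 130: 695, 134: 335, 138: 790, 142: 1328, 146: 1726, 150: 4243, 154: 1769, 158: 1757, 162: 2127, 166: 3300}
```

View pics/w6.png

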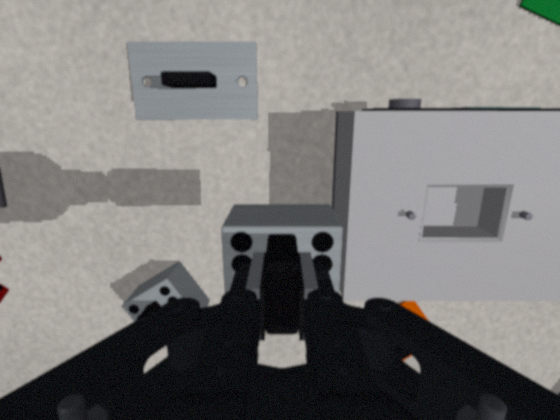

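The view shows the held block upright at (283,260). The open well is centred at about (468,212) between the pins at (407,213) and (525,215), and the cover lies flat at (192,82). I move over the well.

```bash
python3 -c "
from m import *
go(.5914,.268,.17,-3.1136)
W=np.load('w6.npz')['W']
m=np.isfinite(W[...,2])&(abs(W[...,0]-.591)<.05)&(abs(W[...,1]-.1186)<.04)
Q=W[m&(abs(W[...,2]-.189)<.006)]
# plane of block top and its front edge / sides
A=np.c_[Q[:,:2]-[.5908,.1186],np.ones(len(Q))];c=np.linalg.lstsq(A,Q[:,2],rcond=None)[0];print('slopes',c,Q.min(0),Q.max(0),rect(Q))
"
```

```text
t 19.6 shift mm [ -4.9 149.3  45.3] twist 0.002 dist 156 yaw -3.1121 q6 -1.46
slopes [ 0.03170812 -0.00075264  0.18880034] [0.56933568 0.08804992 0.18302327] [0.60731755 0.14862491 0.19484218] (array([588.1, 118.4]), array([36.7, 60.1]), 1.7)
```

Request:
drive_tool(moves=[1, -2, 40, 0, 0, 1, -4, 80, 0, 0, 1, -5, 115, 0, 0, 1, -5, 140, 0, 0, 1, -5, 149, 10, 0, 1, -5, 149, 25, 0, 1, -5, 149, 38, 0, 1, -5, 149, 45, 0, 1, -5, 149, 45, 0, 1, -5, 149, 45, 0, 1, -5, 149, 45, 0])

```text
time_s: 20.7
tcp_pos: [0.592, 0.2686, 0.1713]
tcp_rot: [3.141, 0.001, -3.111]
wrist_force: [-0.6, 0.1, -3.5]
opening: 0.0129
grasp_force: 49.9
```

```bash
python3 -c "
from h import *
go(.5917,.268,.123,-3.1136)"
```

```text
t 20.7 shift mm [ 0.3 -0.6 48.3] twist 0.003 dist 48 yaw -3.1111 q6 -1.23
```

Request:
drive_tool(moves=[1, 0, -0.5, 5, 0, 1, 0, -0.5, 10, 0, 1, 0, -0.5, 14, 0, 1, 0, -0.5, 17, 0, 1, 0, -0.5, 20, 0, 1, 0, -0.5, 22, 0, 1, 0, -0.5, 22, 0, 1, 0, -0.5, 22, 0])

```text
time_s: 21.5
tcp_pos: [0.5916, 0.2685, 0.1484]
tcp_rot: [3.142, 0.0, -3.11]
wrist_force: [1.0, -0.1, -3.6]
opening: 0.0134
grasp_force: 49.9
```

Bottom at 0.078, inside the mouth with no added contact force. I continue down.

Request:
drive_tool(moves=[1, 0, 0, 3, 0, 1, 0, 0, 6, 0, 1, 0, 0, 9, 0, 1, 0, 0, 12, 0, 1, 0, 0, 15, 0, 1, 0, 0, 18, 0, 1, 0, 0, 20, 0, 1, 0, 0, 22, 0, 1, 0, 0, 22, 0, 1, 0, 0, 22, 0])

```text
time_s: 22.5
tcp_pos: [0.5916, 0.2685, 0.1263]
tcp_rot: [3.142, 0.0, -3.11]
wrist_force: [-0.4, -0.0, -3.0]
opening: 0.0133
grasp_force: 49.9
```

Request:
drive_tool(moves=[1, 0, 0, 1, 0, 1, 0, 0, 2, 0, 1, 0, 0, 3, 0, 1, 0, 0, 4, 0, 1, 0, 0, 4, 0, 1, 0, 0, 4, 0])

```text
time_s: 23.1
tcp_pos: [0.5917, 0.2685, 0.1237]
tcp_rot: [3.141, 0.001, -3.11]
wrist_force: [-3.2, -2.0, 5.7]
opening: 0.0131
grasp_force: 51.1
```

Floor contact at the expected height (0.0707 + 0.053). I release and rise.

Request:
drive_tool(moves=[0.69, 0, 0, 0, 0, 0.6, 0, 0, 0, 0, 0.2, 0, 0, 0, 0, -0.4, 0, 0, 0, 0, -0.4, 0, 0, 0, 0, -0.4, 0, 0, -5, 0, -0.4, 0, 0, -30, 0, -0.4, 0, 0, -70, 0, -0.4, 0, 0, -110, 0, -0.4, 0, 0, -140, 0, -0.4, 0, 0, -140, 0, -0.4, 0, 0, -140, 0])

```text
time_s: 24.3
tcp_pos: [0.5919, 0.2686, 0.2636]
tcp_rot: [3.141, 0.002, -3.11]
wrist_force: [-0.7, -0.4, -0.7]
opening: 0.0601
grasp_force: 0.0
```

Run:
```python
from blk import *
p,W=blk(.591,.268,.053);cv2.imwrite("pics/w7.png",p[:,:,::-1])
m=np.isfinite(W[...,2])&(abs(W[...,0]-.592)<.1)&(abs(W[...,1]-.267)<.12)
Q=W[m&(abs(W[...,2]-.085)<.004)];print("heater top",rect(Q),Q[:,2].mean())
p,d,W=grab("scene");ok=np.isfinite(W[...,2])&(abs(W[...,0]-.49)<.025)&(abs(W[...,1]-.03)<.05)
Q=W[ok&(W[...,2]<.012)];A=np.c_[Q[:,:2]-Q[:,:2].mean(0),np.ones(len(Q))];print("cover plane",np.linalg.lstsq(A,Q[:,2],rcond=None)[0])
s=sensors.read_state();print(s["tcp_pos"],s["wrist_force"])
```

```text
top 2103 [0.5898 0.2683 0.0972] (array([591. , 267.6]), array([39.5, 89.4]), 1.1)
handle 684 [0.5905 0.2681 0.1309] (array([591. , 268.1]), array([33.6, 13.4]), 1.5)
heater top (array([590.8, 267.4]), array([160.6, 190.9]), 1.5) 0.08511641231179132
cover plane [0.01031827 0.00146265 0.00575071]
[0.59125559 0.26834069 0.26062746] [ 0.50035217 -1.32707447 -1.04310073]
```

View pics/w7.png

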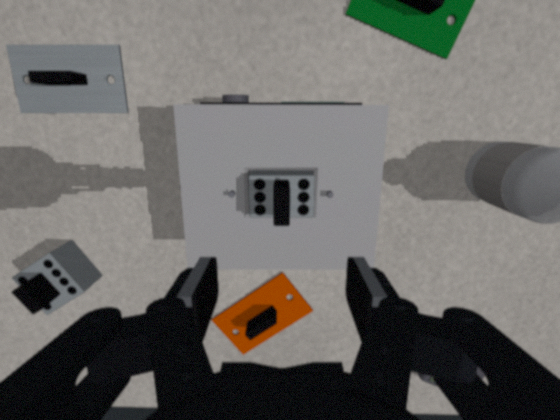

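The block sits in the well at (282,195). Its top is at 0.0972, the 12 mm proud it should be, and it is centred within 1 mm. The cover lies flat at (68,78), so I hand in.

```bash
python3 -c "
from rig import env
print(env.finish_job())"
```

```text
the job is handed in; nothing more can be done
None
```

I handed the job in at about 24 s with the block fully home in the heater's well, the cover flat on the bench and both released; the hand-in returned no verdict.

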